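# Log culture dishes with a contact wand and stack them for the incubator

### The arm

A 7-joint arm with a two-finger parallel gripper is mounted at the origin on the work surface. World frame = base frame: x ahead of the robot, y to its left, z up, the work surface at z = 0. Lengths are in m, angles in rad, forces in N, time in s.
With the tool pointing down it reaches from about 0.425 to 0.925 m from the base axis. Payload 6.8 kg.
Tool frame: the origin (TCP) lies midway between the tips of the shut fingers; the grasp point (between the pads) lies 19 mm behind it (bot.pinch_z is the distance from the TCP to the grasp point, in m); z points along the fingers, y is the line along which they close (so a half turn about z gives the same grasp; the last joint's range is limited). The gripper opens to 85 mm and grips with 20 to 120 N. Pads are 22 mm wide; open, the fingers measure 114 mm over their backs; the gripper's body (76 mm by 85 mm) begins 54 mm behind the grasp point. The pads swing forward as they close: fully open they stand 13 mm farther back than shut.
Start: joints at [-1.217, 0.477, 0.022, 1.555, -0.011, 1.109, -0.083], TCP at [0.301, 0.604, 0.231] pointing down, gripper open.
Joint ranges: [-2.96, 2.96], [-0.34, 2.1], [-1.41, 1.46], [0.24, 2.44], [-1.37, 4.51], [0.17, 1.92], [-2.96, 2.96]. Speed limits (rad/s): [2.39, 2.39, 3.14, 3.14, 3.14, 3.14, 3.14].

### API

Orientations are given as a unit quaternion [w, x, y, z].
In Python, from station import bot, imaging gives the robot as it stands. The module is installed in compiled form; this text tells all that it offers.
- The arm moves only by the tool carry_out, never from a script. Its argument "targets" is a list of rows, each a list of 5 numbers: the shift along the tool's x, y, z in cm, then the turn about the tool's z in degrees, then the opening, from -1 (shut) to 1 (fully open). In form: [[x, y, z, yaw, gripper], ...]. A call has 1 to 12 rows; each row shifts and turns the commanded pose from where the row before left it, along the tool's axes as they then stand; what a row does not reach is not made up. A row lasts 1/10 s, in which the tool goes at most 50 mm and 8.59 degrees, less where a joint would pass 70% of its speed; a pose out of reach is approached as far as the arm can. A call is refused whole if a number of a shift passes 5 or a number of a turn 8.59, either way. A call with a gripper value outside its range is refused whole. The fingers move at their own pace and stop on an object; "force" is the grip in N (left out, the last holds). Time passes only in rows, so rows that do not move let the fingers close. It gives the time, the measured TCP pose, the force, the opening and the grip force at its end, in the units of the state.
- bot.get_obs(): the state, without advancing time (a new reading comes with each control period).
- imaging.read_camera(name): name is "side" or "top"; returns the picture (480x640x3 uint8, red, green, blue); there is no depth.
- imaging.calibration(name): a dict with "fx", "fy", "cx", "cy" (pixels), "k1" (the pictures are not rectified: a ray, as slopes to the right and down, at radius r is drawn at 1 + k1 r^2 times it, then the intrinsics apply), "extrinsics" (4x4, takes a point from world to camera coordinates). Camera axes: x right, y up, looking along -z (the intrinsics and any distortion apply to the point x, -y, -z); pixel columns grow to the right and rows downward; lengths in m; the calibration is good to about 2 mm. A picture is of the moment at which its call begins. calibration takes no time and is no camera call.
- bot.hand_in(): hands the job in; it is judged then, once.
The state is a dict: "t": time; "q": joint angles; "joint_vel": joint speeds; "joint_torque": joint torques, N m; "eef_pos": TCP position; "tool_rot": TCP orientation; "contact_force": force on the tool from outside, world axes, zero at the start; "torque": the same for the moment, N m; "gripper_width": opening from 0.0 (shut) to 1.0 (fully open); "grasp_force": force on a finger pad.
Only numpy, scipy, OpenCV 4.12 (cv2) and the standard library are available. Lean on these libraries where they do the work, as an engineer would, in place of code of your own. Each camera call takes 0.05 s, during which the arm holds its last target. There are 200 camera calls.

### The job

Log the culture dishes: take the contact reader wand out of its dock and touch its steel tip to the dock's brass reference contact, then to the steel tag on the lid of each dish that is there, in the order white, yellow, red, blue, resting on each for about half a second. Then hang the wand back in its holder, and after that stack all the dishes, lids up and in any order, in one straight pile centred on the round mark of the carrier tray. Leave the bottle and the tube rack alone.

Things in the scene. Friction and masses are not known exactly. Their poses are not given: they have to be found in the camera images.
- dock: White plate 90 x 160 x 12 mm, fixed flat on the bench; origin at the centre of its underside. A blue square holder for the wand, 50 x 50 mm outside, rises at its local y = -40 mm: its well is 26 x 26 mm and its rim is 75 mm above the bench. A black 34 mm block, 20 mm high, at local y = +45 mm carries the reference contact.
- reference (a point): Centre of the brass reference contact, a level disc of 18 mm diameter on the black block of the dock, 20 mm above the bench.
- wand_home (a point): Where the wand's tip is when the wand hangs centred in its holder: on the well's axis, 50 mm below the rim and 25 mm above the bench.
- wand: Contact reader wand, 80 g, round, 125 mm long; origin at the steel tip, z runs up the wand. From the tip: steel tip 8 mm in diameter up to 12 mm, cone widening to a 16 mm shank at 24 mm, shank up to 50 mm, black collar 50 mm in diameter from 50 to 55 mm, orange round handle 22 mm in diameter from 55 to 125 mm.
- wand_tip (a point): The end of the wand's steel tip (same as the origin of the wand). The wand hangs upright in its holder by its collar, which rests on the rim; the shank has 5 mm of play all round. Grip the orange handle from above.
- carrier: Dark grey steel carrier tray, flat plate 150 x 150 x 10 mm, fixed, no rim; origin at the centre of its underside.
- mark (a point): Centre of the round mark in the middle of the carrier's top face, 10 mm above the bench: a green disc of 60 mm with a white ring of 68 mm outside diameter around it.
- bottle: Amber glass reagent bottle, 70 mm in diameter, 150 mm tall, standing loose; leave it alone. Origin at the centre of its underside.
- rack: Blue microtube rack 80 x 160 x 42 mm, loose; leave it alone. Origin at the centre of its underside.
- mixer: Blue bench mixer 160 x 130 x 140 mm, fixed; only an obstacle. Origin at the centre of its underside.
- dish_white: Closed culture dish with a white lid, rigid, 40 g, loose, may be absent: lid 60 mm in diameter from 6 to 16 mm above its underside, over a base of 56 mm; flat top and bottom, 16 mm high in all. Origin at the centre of its underside, z up through the lid; the tag lies towards its +x.
- tag_white (a point): Centre of the round steel tag (14 mm in diameter, flush, in the middle of a round black sticker of 25 mm) on top of the white lid of dish_white, 15 mm from the dish's axis.
- dish_yellow: Closed culture dish with a yellow lid, rigid, 40 g, loose, may be absent: lid 60 mm in diameter from 6 to 16 mm above its underside, over a base of 56 mm; flat top and bottom, 16 mm high in all. Origin at the centre of its underside, z up through the lid; the tag lies towards its +x.
- tag_yellow (a point): Centre of the round steel tag (14 mm in diameter, flush, in the middle of a round black sticker of 25 mm) on top of the yellow lid of dish_yellow, 15 mm from the dish's axis.
- dish_red: Closed culture dish with a red lid, rigid, 40 g, loose, may be absent: lid 60 mm in diameter from 6 to 16 mm above its underside, over a base of 56 mm; flat top and bottom, 16 mm high in all. Origin at the centre of its underside, z up through the lid; the tag lies towards its +x.
- tag_red (a point): Centre of the round steel tag (14 mm in diameter, flush, in the middle of a round black sticker of 25 mm) on top of the red lid of dish_red, 15 mm from the dish's axis.
- dish_blue: Closed culture dish with a blue lid, rigid, 40 g, loose, may be absent: lid 60 mm in diameter from 6 to 16 mm above its underside, over a base of 56 mm; flat top and bottom, 16 mm high in all. Origin at the centre of its underside, z up through the lid; the tag lies towards its +x.
- tag_blue (a point): Centre of the round steel tag (14 mm in diameter, flush, in the middle of a round black sticker of 25 mm) on top of the blue lid of dish_blue, 15 mm from the dish's axis.
Things that resemble listed ones, but are neither listed nor needed, are in the scene too. Of the things that look like the dish_yellow, the largest one is meant.

How it is judged:
On the way, in this order (a step that is already met when the one before it is completed fails the run):
1. the wand's tip rests on the brass reference contact (distance between wand_tip and reference below 0.008 m and contact force between wand and dock above 0.3 N), for 0.2 s.
2. the wand's tip rests on the tag of the white dish (distance between wand_tip and tag_white below 0.008 m and contact force between wand and dish_white above 0.3 N), for 0.2 s.
3. the wand's tip rests on the tag of the yellow dish (distance between wand_tip and tag_yellow below 0.008 m and contact force between wand and dish_yellow above 0.3 N), for 0.2 s.
4. the wand's tip rests on the tag of the red dish (distance between wand_tip and tag_red below 0.008 m and contact force between wand and dish_red above 0.3 N), for 0.2 s.
5. the wand's tip rests on the tag of the blue dish (distance between wand_tip and tag_blue below 0.008 m and contact force between wand and dish_blue above 0.3 N), for 0.2 s.
6. the wand hangs in its holder again, released (distance between wand_tip and wand_home below 0.012 m and angle between wand's own z axis and vertical below 0.12 rad and contact force between the fingers and wand below 0.1 N), for 0.2 s.
At the end, for the whole second after the job is handed in: Every dish that is present lies level, lid up and at rest in one pile on the carrier: each within 10 mm of the centre of the mark and within 9 mm of each other dish, horizontally; the wand hangs upright in its holder (tip within 12 mm of its home), released (all of step 6 and horizontal distance between each of dish_white, dish_yellow, dish_red, dish_blue and mark below 0.01 m and angle between each of dish_white, dish_yellow, dish_red, dish_blue's own z axis and vertical below 0.08 rad and height (world z) of each of dish_white, dish_yellow, dish_red, dish_blue above 0.006 m and linear speed of each of dish_white, dish_yellow, dish_red, dish_blue below 0.02 m/s and horizontal distance between dish_white and dish_yellow below 0.009 m and horizontal distance between each of dish_white, dish_yellow and dish_red below 0.009 m and horizontal distance between each of dish_white, dish_yellow, dish_red and dish_blue below 0.009 m); the robot touches nothing.
It fails at once if the bottle is pushed more than 30 mm or tipped (distance of bottle from where it was at the start of the episode above 0.03 m or angle between bottle's own z axis and vertical above 0.4 rad).
It fails at once if the tube rack is pushed more than 30 mm (distance of rack from where it was at the start of the episode above 0.03 m).
Of dish_white, dish_yellow, dish_red, dish_blue only 3 to 4 are there at a start; the rules pass over those that are not, and their reading is None.
At some moment in a run one of dish_white, dish_yellow, dish_red, dish_blue may be knocked a few centimetres aside while the robot is not near it.
It also fails if it takes over 210 s, if anything falls off the work surface, if the arm or the gripper's body presses on something with over 40 N, if the wrist force passes 120 N, or if a joint passes its speed limit or range.

## Working session

There is one attempt and no reset: what is moved stays moved. The work goes in short steps, Python scripts to look and compute and a tool call to move; the robot and the scene stay as the last step left them, time stands still between calls to the robot, and variables do not carry over. Pictures are saved under pics/ and viewed, at most 14 in all, crops included, and the job is handed in when it is done.

Besides the shell and the picture viewer there is one more tool, called after "Request:" by a JSON object that holds its "fn" and its "kwargs". carry_out: Moves the arm, as the interface text tells. Its arguments: {"type":"object","properties":{"targets":{"type":"array"},"force":{"type":"number"}},"required":["targets"]}

```bash
mkdir -p pics; cat > h.py <<'E'
import numpy as np, cv2
from station import bot, imaging
def ray(cam,u,v):
    c=imaging.calibration(cam); K=np.array([[c['fx'],0,c['cx']],[0,c['fy'],c['cy']],[0,0,1]])
    d=np.array([(u-c['cx'])/c['fx'],(v-c['cy'])/c['fy']]); s=d.copy()
    for _ in range(30): s=d/(1+c['k1']*(s@s))
    E=np.array(c['extrinsics']); R=E[:3,:3]; o=-R.T@E[:3,3]
    return o,R.T@np.array([s[0],-s[1],-1])
def at(cam,u,v,z):
    o,d=ray(cam,u,v); return o+d*(z-o[2])/d[2]
def proj(cam,p):
    c=imaging.calibration(cam); E=np.array(c['extrinsics']); q=E[:3,:3]@np.array(p)+E[:3,3]
    s=np.array([q[0],-q[1]])/-q[2]; s=s*(1+c['k1']*(s@s)); return s*[c['fx'],c['fy']]+[c['cx'],c['cy']]
def snap(cam,name):
    im=imaging.read_camera(cam); cv2.imwrite(f'pics/{name}.png',im[:,:,::-1]); return im
E
python3 - <<'E'
from h import *
np.set_printoptions(precision=4,suppress=True)
snap('top','t0');snap('side','s0')
o=bot.get_obs();print(o)
for c in('top','side'):print(imaging.calibration(c), ray(c,320,240))
E
```

```text
{'t': 0.1, 'q': array([-1.2171,  0.4777,  0.0223,  1.5564, -0.0115,  1.1093, -0.0831]), 'joint_vel': array([-0.0019, -0.002 ,  0.0005, -0.0011,  0.0023,  0.    ,  0.0003]), 'joint_torque': array([  0.005 , -59.7755,   1.6137, -28.1954,   0.0128,   0.005 ,
         0.    ]), 'eef_pos': array([0.3005, 0.6038, 0.2304]), 'tool_rot': array([-0.0001,  0.2288,  0.9735, -0.0008]), 'contact_force': array([ 0.4906,  0.3958, -0.2099]), 'torque': array([ 0.0769, -0.0554, -0.0358]), 'grasp_force': 0.0, 'gripper_width': 1.0015891994039607}
{'fx': 622.4809051117312, 'fy': 622.4809051117312, 'cx': 316.72659895577044, 'cy': 225.82014158342517, 'k1': 0.06320592291905684, 'extrinsics': array([[-0.029 , -0.9995, -0.0119,  0.1466],
       [ 0.996 , -0.0299,  0.0839, -0.5953],
       [-0.0842, -0.0094,  0.9964, -1.4968],
       [ 0.    ,  0.    ,  0.    ,  1.    ]])} (array([0.4711, 0.1146, 1.5431]), array([ 0.0614,  0.0048, -0.9984]))
{'fx': 524.826827458642, 'fy': 524.826827458642, 'cx': 321.9095067406264, 'cy': 241.18921159966172, 'k1': 0.029234584872807865, 'extrinsics': array([[ 0.996 , -0.088 ,  0.0179, -0.5839],
       [ 0.0525,  0.7326,  0.6786, -0.1788],
       [-0.0728, -0.6749,  0.7343, -1.5703],
       [ 0.    ,  0.    ,  0.    ,  1.    ]])} (array([ 0.4766, -0.9802,  1.2849]), array([ 0.0693,  0.6769, -0.7328]))
```

View pics/t0.png

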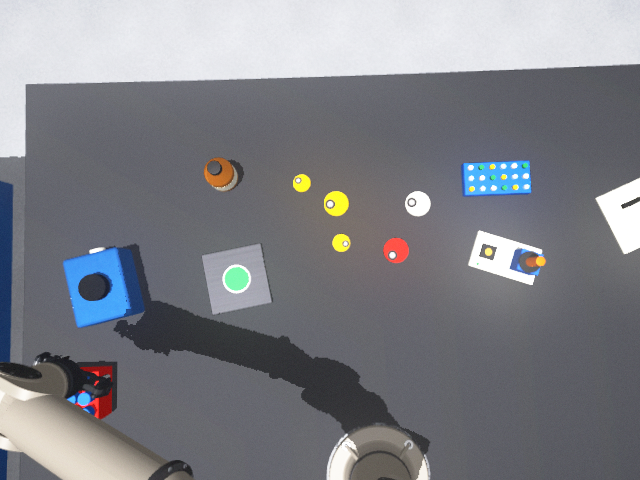

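View pics/s0.png

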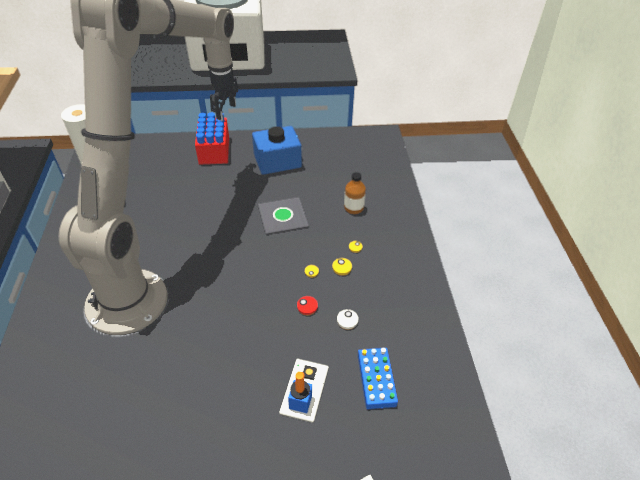

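The top view shows dishes white (417,203), large yellow (336,203) and red (396,250), and no blue. The dock is at (507,257) with the wand handle top near (541,261), and the mark is at (236,279). The side view agrees.

```bash
cat >> h.py <<'E'
def blob(im,lo,hi,roi,fill=True):
    x0,y0,x1,y1=roi; hsv=cv2.cvtColor(im[y0:y1,x0:x1],cv2.COLOR_RGB2HSV)
    m=cv2.inRange(hsv,np.array(lo),np.array(hi))
    cs,_=cv2.findContours(m,cv2.RETR_EXTERNAL,cv2.CHAIN_APPROX_NONE)
    c=max(cs,key=cv2.contourArea); h=cv2.convexHull(c)
    M=cv2.moments(h); (cx,cy),r=cv2.minEnclosingCircle(h)
    return np.array([M['m10']/M['m00']+x0,M['m01']/M['m00']+y0]),r
def dishes(im,cam,rois):
    # rois: name->roi; returns centre (lid z .016) and tag positions
    lims={'white':((0,0,150),(180,60,255)),'yellow':((20,120,90),(35,255,255)),'red':((0,150,90),(8,255,255)),'mark':((60,100,80),(90,255,255))}
    for n,roi in rois.items():
        c,r=blob(im,*lims[n],roi)
        z=.01 if n=='mark' else .016
        p=at(cam,*c,z); out=[n,c.round(1),round(r,1),p[:2].round(4)]
        if n!='mark':
            x0,y0,x1,y1=roi; g=im[y0:y1,x0:x1].max(2).astype(float)
            yy,xx=np.mgrid[y0:y1,x0:x1]; m=(np.hypot(xx-c[0],yy-c[1])<r-1.5)&(g<130)
            if m.any():
                h=cv2.convexHull(np.argwhere(m)[:,::-1].astype(np.int32)); (a,b),rr=cv2.minEnclosingCircle(h)
                t=at(cam,a+x0,b+y0,.016); out+=['tag',t[:2].round(4),np.hypot(*(t-p)[:2]).round(4)]
        print(*out)
E
python3 - <<'E'
from h import *
t=cv2.imread('pics/t0.png')[:,:,::-1];s=cv2.imread('pics/s0.png')[:,:,::-1]
print('TOP');dishes(t,'top',dict(white=(400,185,435,222),yellow=(320,188,352,220),red=(380,235,412,266),mark=(215,255,258,300)))
print('SIDE');dishes(s,'side',dict(white=(332,305,362,332),yellow=(328,254,355,278),red=(293,292,322,318),mark=(265,203,300,225)))
h=[(130,(5,120,120),(20,255,255))]
for cam,im,roi in(('top',t,(530,250,555,275)),('side',s,(288,365,312,405))):
    c,r=blob(im,(4,130,100),(22,255,255),roi);print(cam,'orange',c,r)
a=cv2.resize(t[220:300,460:560],None,fx=6,fy=6,interpolation=cv2.INTER_CUBIC)
b=cv2.resize(s[350:425,265:345],None,fx=6,fy=6,interpolation=cv2.INTER_CUBIC)
A=np.zeros((480,800,3),np.uint8);A[:,:600]=a
cv2.imwrite('pics/dock_t.png',a[:,:,::-1]);cv2.imwrite('pics/dock_s.png',b[:,:,::-1])
E
```

```text
TOP
white [417.4 203.4] 13.0 [ 0.648  -0.1202] tag [ 0.652  -0.1058] 0.0149
yellow [335.8 203. ] 12.7 [0.6552 0.0804] tag [0.6545 0.0947] 0.0144
red [395.4 249.9] 12.6 [ 0.5353 -0.0617] tag [ 0.5232 -0.0528] 0.015
mark [236.1 278.4] 11.6 [0.4772 0.3307]
SIDE
white [347.2 318.4] 10.7 [ 0.6489 -0.1228] tag [ 0.6532 -0.106 ] 0.0174
yellow [341.8 266.1] 9.8 [0.6555 0.0752] tag [0.6539 0.0963] 0.0212
red [307.  305.2] 10.3 [ 0.5357 -0.0672] tag [ 0.5244 -0.053 ] 0.0181
mark [282.4 213.9] 7.6 [0.4777 0.3299]
top orange [537.07362784 261.15528782] 8.149333000183105
side orange [299.65005192 381.89719626] 10.30786418914795
```

View pics/dock_t.png

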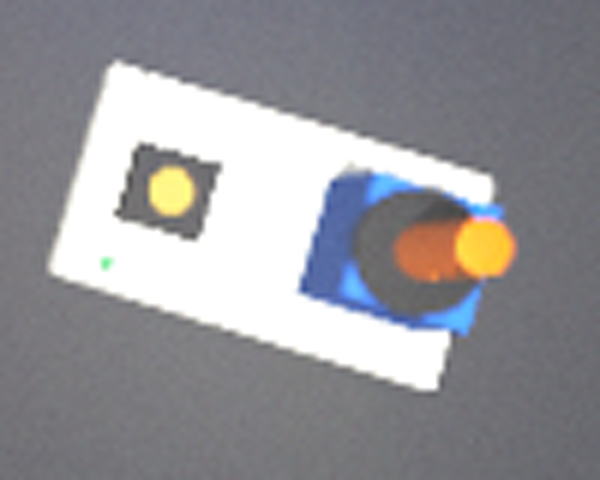

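View pics/dock_s.png

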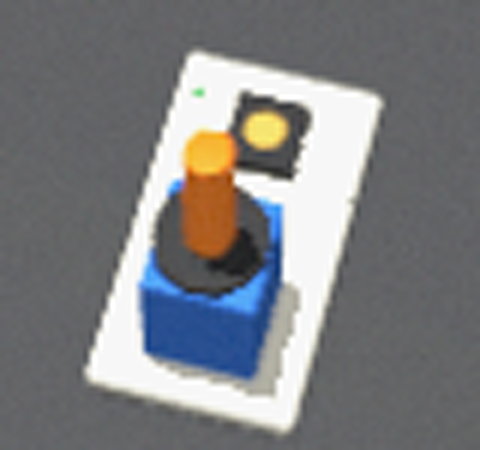

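In both dock crops the brass disc, collar, handle top and plate corners are clear. In the top crop they are at brass (171,191), handle top (485,248) and collar (418,252). In the side crop they are at brass (265,130), handle top (210,153) and collar (212,238).

```bash
python3 - <<'E'
from h import *
np.set_printoptions(precision=4,suppress=True)
T=lambda x,y,z:at('top',460+(x+.5)/6-.5,220+(y+.5)/6-.5,z)
S=lambda x,y,z:at('side',265+(x+.5)/6-.5,350+(y+.5)/6-.5,z)
ct=np.array([T(x,y,.012) for x,y in((113,63),(493,178),(437,390),(50,270))])
cs=np.array([S(x,y,.012) for x,y in((383,97),(292,432),(88,380),(190,52))])
for n,c in(('top',ct),('side',cs)):
    m=c.mean(0); e=(c[0]+c[3]-c[1]-c[2]); e/=np.linalg.norm(e)
    print(n,c[:,:2].tolist(),'mid',m[:2],'yaxis',e[:2],'ref',(m+.045*e)[:2],'home',(m-.04*e)[:2])
print('brass',T(171,191,.02)[:2],S(265,130,.02)[:2])
print('handle',T(485,248,.15)[:2],S(210,153,.15)[:2])
print('collar',T(418,252,.08)[:2],S(212,238,.08)[:2])
E
```

```text
top [[0.5781684872937615, -0.2664346563083786], [0.5269984704249504, -0.4159169434669856], [0.44222195854888385, -0.38849822366627107], [0.4946160607908949, -0.2367554746256692]] mid [ 0.5105 -0.3269] yaxis [0.3251 0.9457] ref [ 0.5251 -0.2843] home [ 0.4975 -0.3647]
side [[0.5800055987391555, -0.26862646731597617], [0.5272066997217351, -0.42022762870142927], [0.4433452222781636, -0.3908418907242037], [0.49454483231871044, -0.23903645392011053]] mid [ 0.5113 -0.3297] yaxis [0.3243 0.946 ] ref [ 0.5259 -0.2871] home [ 0.4983 -0.3675]
brass [ 0.525 -0.285] [ 0.5255 -0.2853]
handle [ 0.4963 -0.3636] [ 0.498 -0.365]
collar [ 0.4967 -0.3622] [ 0.4979 -0.3655]
```

Request:
{"fn": "carry_out", "kwargs": {"targets": [[0, 0, -1, -6.6, 1], [0, 0, 0, -6.6, 1], [0, 0, 0, -6.6, 1], [0, 0, 0, -6.6, 1]], "force": 40}}

```text
t: 0.5
eef_pos: [0.3006, 0.604, 0.2408]
tool_rot: [-0.0, -0.002, 1.0, -0.0]
contact_force: [0.5, -1.3, 0.4]
gripper_width: 0.999
grasp_force: 0.0
```

Request:
{"fn": "carry_out", "kwargs": {"targets": [[-2.6, -3.1, 0, 0, 1], [-2.6, -3.1, 0, 0, 1], [-2.6, -3.1, 0, 0, 1], [-2.6, -3.1, 0, 0, 1], [-2.6, -3.1, 0, 0, 1], [-2.6, -3.1, 0, 0, 1], [-2.6, -3.1, 0, 0, 1], [-2.6, -3.1, 0, 0, 1], [-2.6, -3.1, 0, 0, 1], [-2.6, -3.1, 0, 0, 1], [-2.6, -3.1, 0, 0, 1], [-2.6, -3.1, 0, 0, 1]]}}

```text
t: 1.7
eef_pos: [0.613, 0.2305, 0.2409]
tool_rot: [-0.0, 0.0, 1.0, -0.0]
contact_force: [0.0, 0.7, 0.4]
gripper_width: 0.996
grasp_force: 0.0
```

Request:
{"fn": "carry_out", "kwargs": {"targets": [[0, -4, 0, 0, 1], [0, -4, 0, 0, 1], [0, -4, 0, 0, 1], [0, -4, 0, 0, 1], [0, -4, 0, 0, 1], [0, -4, 0, 0, 1], [0, -4, 0, 0, 1], [0, -4, 0, 0, 1], [0, -4, 0, 0, 1], [0, -3, 0, 0, 1]]}}

```text
t: 2.7
eef_pos: [0.6111, -0.1612, 0.241]
tool_rot: [-0.0, 0.002, 1.0, -0.0]
contact_force: [0.9, -0.1, 0.5]
gripper_width: 0.995
grasp_force: 0.0
```

Request:
{"fn": "carry_out", "kwargs": {"targets": [[1.9, -3.4, 0, 0, 1], [1.9, -3.4, 0, 0, 1], [1.9, -3.4, 0, 0, 1], [1.9, -3.4, 0, 0, 1], [1.9, -3.4, 0, 0, 1], [1.9, -3.4, 0, 0, 1], [0, 0, 0, 0, 1], [0, 0, 0, 0, 1]]}}

```text
t: 3.5
eef_pos: [0.4968, -0.3627, 0.2409]
tool_rot: [-0.0, 0.002, 1.0, 0.0]
contact_force: [0.9, 0.1, 0.5]
gripper_width: 0.997
grasp_force: 0.0
```

```bash
python3 - <<'E'
from h import *
t=snap('top','t1');s=snap('side','s1');o=bot.get_obs()
print(o['eef_pos'],o['tool_rot'],proj('side',o['eef_pos']))
u,v=proj('side',o['eef_pos']).astype(int)
b=cv2.resize(s[300:425,240:360],None,fx=4,fy=4,interpolation=cv2.INTER_CUBIC)
a=cv2.resize(t[150:275,460:600],None,fx=2,fy=2)
# blue dish search: blue pixels
for im,n in((t,'top'),(s,'side')):
    m=cv2.inRange(cv2.cvtColor(im,cv2.COLOR_RGB2HSV),(95,120,60),(125,255,255));k,l,st,c=cv2.connectedComponentsWithStats(m)
    print(n,[(c[i].round().tolist(),int(st[i,4])) for i in range(1,k) if st[i,4]>40])
cv2.imwrite('pics/s1c.png',b[:,:,::-1])
E
```

```text
[ 0.49842159 -0.36057634  0.24091512] [-7.53270912e-05 -2.77061097e-04  9.99999819e-01  5.28532028e-04] [299.11297661 353.42438589]
top [([495.0, 178.0], 1810), ([5.0, 316.0], 3000), ([105.0, 286.0], 4215), ([520.0, 262.0], 211), ([56.0, 383.0], 835), ([55.0, 399.0], 863), ([55.0, 414.0], 887)]
side [([259.0, 123.0], 4246), ([26.0, 220.0], 911), ([377.0, 380.0], 1375), ([300.0, 402.0], 331)]
```

View pics/t1.png

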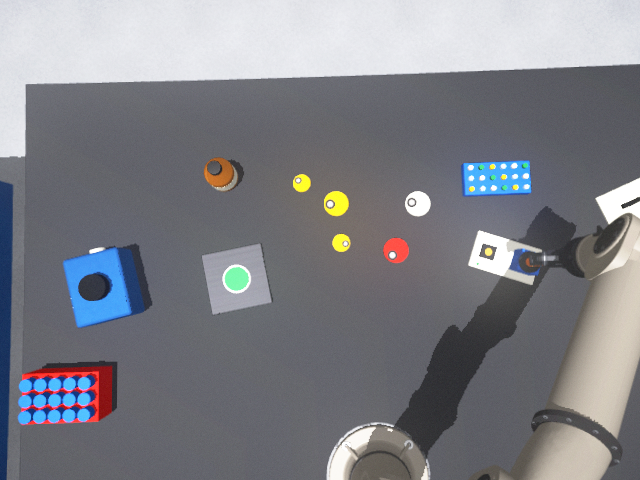

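View pics/s1c.png

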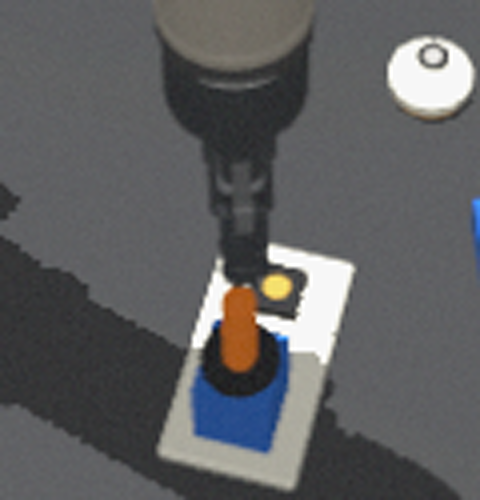

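Top view: the wand is upright at the dock with the gripper above it, and there is no blue dish anywhere, so only three are present. The side crop confirms the open fingers are over the handle.

Request:
{"fn": "carry_out", "kwargs": {"targets": [[0.2, -0.2, 2.5, 0, 1], [0, 0, 2.5, 0, 1], [0, 0, 2.5, 0, 1], [0, 0, 2.5, 0, 1], [0, 0, 2.0, 0, 1], [0, 0, 1.5, 0, 1], [0, 0, 0, 0, -1], [0, 0, 0, 0, -1], [0, 0, 0, 0, -1], [0, 0, 0, 0, -1], [0, 0, 0, 0, -1], [0, 0, 0, 0, -1]], "force": 40}}

```text
t: 4.8
eef_pos: [0.4963, -0.3641, 0.1073]
tool_rot: [0.001, 0.001, 1.0, -0.0]
contact_force: [0.6, 0.7, 6.5]
gripper_width: 0.247
grasp_force: 38.9
```

Request:
{"fn": "carry_out", "kwargs": {"targets": [[0, 0, -1, 0, -1], [0, 0, -2, 0, -1], [0, 0, -2, 0, -1], [0, 0, -2, 0, -1], [0, 0, -1, 0, -1], [0, 0, 0, 0, -1], [0, 0, 0, 0, -1]]}}

```text
t: 5.5
eef_pos: [0.4954, -0.3636, 0.1857]
tool_rot: [-0.0, 0.0, 1.0, 0.0]
contact_force: [0.2, 0.5, -1.2]
gripper_width: 0.246
grasp_force: 39.2
```

```bash
python3 - <<'E'
from h import *
np.set_printoptions(precision=4,suppress=True)
s=snap('side','s2');o=bot.get_obs();print(o['eef_pos'],o['contact_force'])
p=o['eef_pos']; tip=[.497,-.364,.105]
print(proj('side',tip))
b=cv2.resize(s[300:425,240:360],None,fx=4,fy=4,interpolation=cv2.INTER_CUBIC)
for q,c in((tip,(0,255,0)),([.497,-.364,.155],(255,0,0))):
    u=(proj('side',q)-[240,300]+.5)*4-.5; cv2.drawMarker(b,tuple(u.astype(int).tolist()),c,0,10,1)
cv2.imwrite('pics/s2c.png',b[:,:,::-1])
E
```

```text
[ 0.4952 -0.3634  0.1852] [ 0.0023  0.0897 -0.7317]
[299.3711 383.8423]
```

View pics/s2c.png

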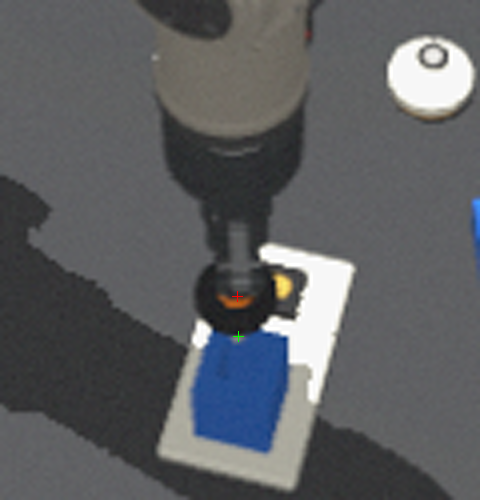

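Request:
{"fn": "carry_out", "kwargs": {"targets": [[-0.7, 2, 0, 0, -1], [-0.7, 2, 0, 0, -1], [-0.7, 2, 0, 0, -1], [-0.8, 1.9, 0, 0, -1], [0, 0, 2, 0, -1], [0, 0, 2, 0, -1], [0, 0, 2, 0, -1], [0, 0, 1, 0, -1], [0, 0, 0.5, 0, -1], [0, 0, 0.3, 0, -1], [0, 0, 0, 0, -1], [0, 0, 0, 0, -1]]}}

```text
t: 6.75
eef_pos: [0.5253, -0.2852, 0.109]
tool_rot: [0.001, 0.001, 1.0, -0.0]
contact_force: [0.5, 0.5, -0.2]
gripper_width: 0.244
grasp_force: 39.3
```

Request:
{"fn": "carry_out", "kwargs": {"targets": [[0, 0, 0.3, 0, -1], [0, 0, 0.2, 0, -1], [0, 0, 0.1, 0, -1], [0, 0, 0.1, 0, -1], [0, 0, 0, 0, -1]]}}

```text
t: 7.25
eef_pos: [0.5252, -0.2851, 0.1022]
tool_rot: [0.0, 0.001, 1.0, -0.0]
contact_force: [-1.4, 0.6, 6.8]
gripper_width: 0.248
grasp_force: 40.3
```

Request:
{"fn": "carry_out", "kwargs": {"targets": [[0, 0, 0, 0, -1], [0, 0, 0, 0, -1], [0, 0, 0, 0, -1], [0, 0, 0, 0, -1], [0, 0, 0, 0, -1]]}}

```text
t: 7.75
eef_pos: [0.5252, -0.285, 0.1022]
tool_rot: [0.0, 0.001, 1.0, -0.0]
contact_force: [-1.7, 0.3, 6.4]
gripper_width: 0.242
grasp_force: 40.3
```

```bash
python3 - <<'E'
from h import *
np.set_printoptions(precision=4,suppress=True)
s=snap('side','s3');t=snap('top','t3');o=bot.get_obs();print(o['eef_pos'],o['contact_force'])
b=cv2.resize(s[300:425,240:360],None,fx=4,fy=4,interpolation=cv2.INTER_CUBIC)
cv2.imwrite('pics/s3c.png',b[:,:,::-1])
dishes(t,'top',dict(white=(400,185,435,222),yellow=(320,188,352,220),red=(380,235,412,266)))
E
```

```text
[ 0.5252 -0.285   0.1022] [-1.3645  0.6421  6.9178]
white [417.4 203.4] 13.0 [ 0.648  -0.1202] tag [ 0.6518 -0.1054] 0.0153
yellow [335.8 203. ] 12.7 [0.6552 0.0803] tag [0.6545 0.0947] 0.0144
red [395.4 249.9] 12.6 [ 0.5353 -0.0617] tag [ 0.5232 -0.0528] 0.015
```

View pics/s3c.png

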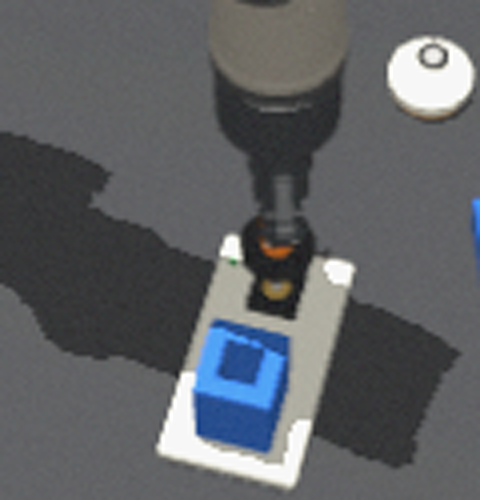

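Request:
{"fn": "carry_out", "kwargs": {"targets": [[0, 0, -1.5, 0, -1], [0, 0, -1.5, 0, -1], [-1.8, 2.55, 0, 0, -1], [-1.8, 2.55, 0, 0, -1], [-1.8, 2.55, 0, 0, -1], [-1.8, 2.55, 0, 0, -1], [-1.8, 2.55, 0, 0, -1], [-1.8, 2.55, 0, 0, -1], [-1.8, 2.6, 0, 0, -1], [0, 0, 1.5, 0, -1], [0, 0, 1.0, 0, -1], [0, 0, 0, 0, -1]]}}

```text
t: 9.05
eef_pos: [0.6492, -0.1072, 0.1049]
tool_rot: [-0.002, 0.001, 1.0, -0.0]
contact_force: [-0.9, -0.5, -0.7]
gripper_width: 0.248
grasp_force: 39.4
```

Request:
{"fn": "carry_out", "kwargs": {"targets": [[0, 0, 0.4, 0, -1], [0, 0, 0.2, 0, -1], [0, 0, 0.1, 0, -1], [0, 0, 0.1, 0, -1], [0, 0, 0.1, 0, -1], [0, 0, 0, 0, -1]]}}

```text
t: 9.65
eef_pos: [0.6514, -0.1064, 0.0983]
tool_rot: [0.001, 0.001, 1.0, -0.0]
contact_force: [-1.5, 0.3, 5.8]
gripper_width: 0.247
grasp_force: 40.0
```

Request:
{"fn": "carry_out", "kwargs": {"targets": [[0, 0, 0, 0, -1], [0, 0, 0, 0, -1], [0, 0, 0, 0, -1], [0, 0, 0, 0, -1], [0, 0, 0, 0, -1]]}}

```text
t: 10.15
eef_pos: [0.6515, -0.1063, 0.0983]
tool_rot: [0.001, 0.001, 1.0, -0.0]
contact_force: [-1.7, -0.8, 5.3]
gripper_width: 0.248
grasp_force: 40.0
```

```bash
python3 - <<'E'
from h import *
t=snap('top','t4');s=snap('side','s4');dishes(t,'top',dict(yellow=(320,188,352,220),red=(380,235,412,266)))
cv2.imwrite('pics/s4c.png',cv2.resize(s[240:340,280:400],None,fx=4,fy=4,interpolation=cv2.INTER_CUBIC)[:,:,::-1])
E
```

```text
yellow [335.8 203. ] 12.7 [0.6552 0.0803] tag [0.6538 0.0949] 0.0146
red [395.5 249.9] 12.7 [ 0.5352 -0.062 ] tag [ 0.5235 -0.0529] 0.0148
```

View pics/s4c.png

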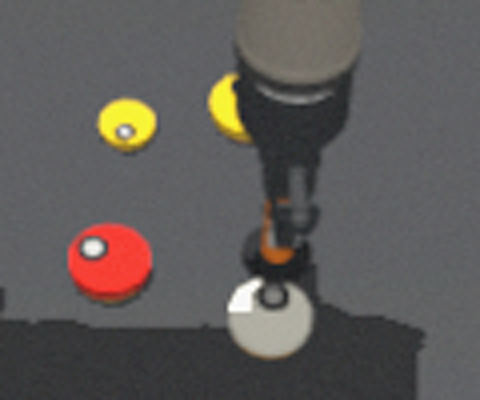

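The tip stands in the middle of the white dish's sticker at crop (272,293). Next is yellow.

Request:
{"fn": "carry_out", "kwargs": {"targets": [[0, 0, -1.5, 0, -1], [0, 0, -1.5, 0, -1], [0, 2.9, 0, 0, -1], [0, 2.9, 0, 0, -1], [-0.1, 2.9, 0, 0, -1], [-0.1, 2.9, 0, 0, -1], [-0.1, 2.9, 0, 0, -1], [0, 2.9, 0, 0, -1], [0, 2.7, 0, 0, -1], [0, 0, 1.5, 0, -1], [0, 0, 1.0, 0, -1], [0, 0, 0, 0, -1]]}}

```text
t: 11.45
eef_pos: [0.653, 0.0931, 0.1008]
tool_rot: [-0.001, 0.001, 1.0, -0.001]
contact_force: [-0.6, -0.8, -1.1]
gripper_width: 0.248
grasp_force: 39.5
```

Request:
{"fn": "carry_out", "kwargs": {"targets": [[0, 0, 0.2, 0, -1], [0, 0, 0.1, 0, -1], [0, 0, 0.1, 0, -1], [0, 0, 0.1, 0, -1], [0, 0, 0, 0, -1], [0, 0, 0, 0, -1]]}}

```text
t: 12.05
eef_pos: [0.6549, 0.0944, 0.0983]
tool_rot: [0.001, 0.001, 1.0, -0.0]
contact_force: [-1.7, -0.1, 6.0]
gripper_width: 0.244
grasp_force: 39.9
```

Request:
{"fn": "carry_out", "kwargs": {"targets": [[0, 0, 0, 0, -1], [0, 0, 0, 0, -1], [0, 0, 0, 0, -1], [0, 0, 0, 0, -1], [0, 0, 0, 0, -1]]}}

```text
t: 12.55
eef_pos: [0.6549, 0.0944, 0.0983]
tool_rot: [0.001, 0.001, 1.0, -0.0]
contact_force: [-0.6, -1.2, 5.8]
gripper_width: 0.242
grasp_force: 39.9
```

```bash
python3 - <<'E'
from h import *
t=snap('top','t5');s=snap('side','s5');dishes(t,'top',dict(white=(400,185,435,222),red=(380,235,412,266)))
a=cv2.resize(t[150:270,280:440],None,fx=3,fy=3);b=cv2.resize(s[240:340,290:390],None,fx=3,fy=3,interpolation=cv2.INTER_CUBIC)
A=np.zeros((360,800,3),np.uint8);A[:,:480]=a;A[:300,490:790]=b
cv2.imwrite('pics/5c.png',A[:,:,::-1])
E
```

```text
white [417.4 203.3] 12.9 [ 0.6484 -0.1201] tag [ 0.652  -0.1053] 0.0152
red [397.1 259.4] 12.3 [ 0.512  -0.0649] tag [ 0.5177 -0.0642] 0.0057
```

View pics/5c.png

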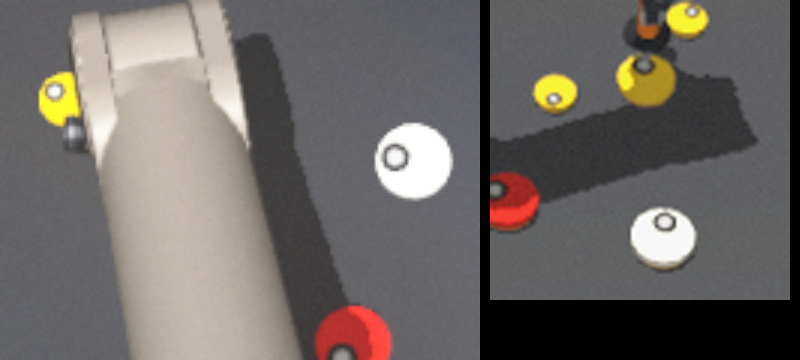

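The tip is on the yellow sticker at the top of its lid. The red dish has been knocked to about (397,264), and its tag is now towards the robot, so I'm re-measuring it.

```bash
python3 - <<'E'
from h import *
t=snap('top','t6');s=snap('side','s6')
dishes(t,'top',dict(red=(375,240,425,295)));dishes(s,'side',dict(red=(275,285,325,325)))
a=cv2.resize(t[240:290,370:430],None,fx=6,fy=6,interpolation=cv2.INTER_CUBIC);b=cv2.resize(s[280:330,270:330],None,fx=6,fy=6,interpolation=cv2.INTER_CUBIC)
cv2.imwrite('pics/6c.png',np.hstack([a,b])[:,:,::-1])
E
```

```text
red [397.1 264.1] 12.5 [ 0.5006 -0.0645] tag [ 0.4891 -0.0552] 0.0148
red [295.3 306.7] 10.2 [ 0.5009 -0.0703] tag [ 0.4891 -0.054 ] 0.0201
```

View pics/6c.png

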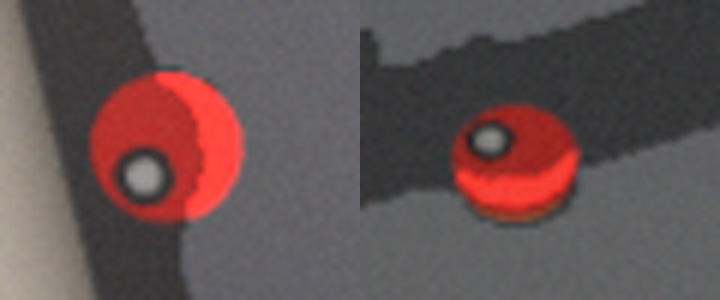

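The red dish is clear in both crops, and both cameras put its tag at (0.489,-0.055).

Request:
{"fn": "carry_out", "kwargs": {"targets": [[0, 0, -1.5, 0, -1], [0, 0, -1.5, 0, -1], [2.4, -2.1, 0, 0, -1], [2.4, -2.1, 0, 0, -1], [2.4, -2.1, 0, 0, -1], [2.4, -2.1, 0, 0, -1], [2.4, -2.1, 0, 0, -1], [2.4, -2.1, 0, 0, -1], [2.2, -2.3, 0, 0, -1], [0, 0, 1.5, 0, -1], [0, 0, 1.0, 0, -1], [0, 0, 0, 0, -1]]}}

```text
t: 13.95
eef_pos: [0.488, -0.0533, 0.1019]
tool_rot: [-0.0, 0.0, 1.0, 0.0]
contact_force: [0.8, 0.2, -1.1]
gripper_width: 0.248
grasp_force: 39.3
```

Request:
{"fn": "carry_out", "kwargs": {"targets": [[0, 0, 0.2, 0, -1], [0, 0, 0.1, 0, -1], [0, 0, 0.1, 0, -1], [0, 0, 0.1, 0, -1], [0, 0, 0, 0, -1], [0, 0, 0, 0, -1]]}}

```text
t: 14.55
eef_pos: [0.4889, -0.0537, 0.0982]
tool_rot: [0.001, 0.0, 1.0, 0.0]
contact_force: [-0.9, 1.0, 7.7]
gripper_width: 0.246
grasp_force: 40.1
```

```bash
python3 - <<'E'
from h import *
s=snap('side','s7');t=snap('top','t7');print(bot.get_obs()['contact_force'])
dishes(t,'top',dict(white=(400,185,435,222),yellow=(320,188,352,220)))
cv2.imwrite('pics/7c.png',cv2.resize(s[260:340,250:350],None,fx=5,fy=5,interpolation=cv2.INTER_CUBIC)[:,:,::-1])
E
```

```text
[-1.20474174  0.33565819  6.49494111]
white [417.4 203.3] 12.9 [ 0.6484 -0.1201] tag [ 0.6518 -0.1054] 0.015
yellow [335.8 203. ] 12.7 [0.6552 0.0804] tag [0.6538 0.0949] 0.0146
```

View pics/7c.png

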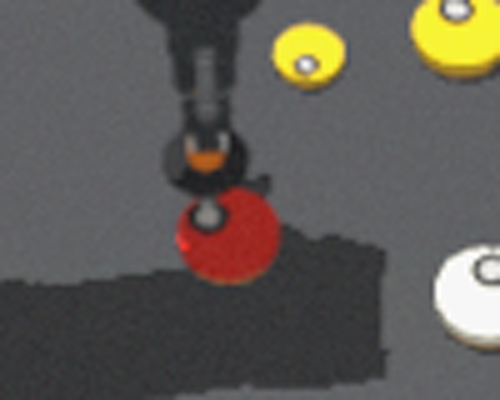

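The tip rests in the red sticker's centre at crop (208,212). I hold there, then lift and measure the holder.

Request:
{"fn": "carry_out", "kwargs": {"targets": [[0, 0, 0, 0, -1], [0, 0, 0, 0, -1], [0, 0, 0, 0, -1], [0, 0, 0, 0, -1], [0, 0, -2, 0, -1], [0, 0, -3, 0, -1], [0, 0, -3, 0, -1], [0, 0, -1.5, 0, -1], [0, 0, 0, 0, -1], [0, 0, 0, 0, -1]]}}

```text
t: 15.65
eef_pos: [0.4879, -0.0537, 0.1919]
tool_rot: [-0.0, 0.0, 1.0, 0.0]
contact_force: [0.3, 0.2, -1.2]
gripper_width: 0.247
grasp_force: 39.5
```

```bash
python3 - <<'E'
from h import *
np.set_printoptions(precision=4,suppress=True)
o=bot.get_obs();print(o['eef_pos'],o['q'])
for cam,roi in(('top',(505,240,550,285)),('side',(280,370,325,415))):
    im=snap(cam,cam+'8');x0,y0,x1,y1=roi;c=im[y0:y1,x0:x1]
    hsv=cv2.cvtColor(c,cv2.COLOR_RGB2HSV)
    b=cv2.inRange(hsv,(95,120,50),(125,255,255))>0;v=hsv[...,2]
    print(cam,np.percentile(v[b],[10,30,50,70,90]))
    for th in (190,):
        m=(b&(v>th)).astype(np.uint8)
        r=cv2.minAreaRect(np.argwhere(m)[:,::-1].astype(np.int32));u=np.array(r[0])+[x0,y0]
        print(th,r,at(cam,*u,.075)[:2])
    # wand-home prediction: darker hole inside rim
    cv2.imwrite(f'pics/{cam}8c.png',cv2.resize(c,None,fx=8,fy=8,interpolation=cv2.INTER_NEAREST)[:,:,::-1])
cv2.imwrite('pics/8.png',np.hstack([cv2.imread(f'pics/{c}8c.png') for c in('top','side')]))
E
```

```text
[ 0.4879 -0.0537  0.1919] [-0.203   0.22    0.2141  2.0398 -0.06    0.8876  1.6139]
top [151.  161.8 248.  254.  254. ]
190 ((24.42452621459961, 21.764148712158203), (22.66448974609375, 21.840328216552734), 15.945395469665527) [ 0.4964 -0.3642]
side [141. 143. 160. 246. 246.]
190 ((20.05882453918457, 20.764705657958984), (20.372989654541016, 18.91777801513672), 14.03624439239502) [ 0.4981 -0.367 ]
```

View pics/8.png

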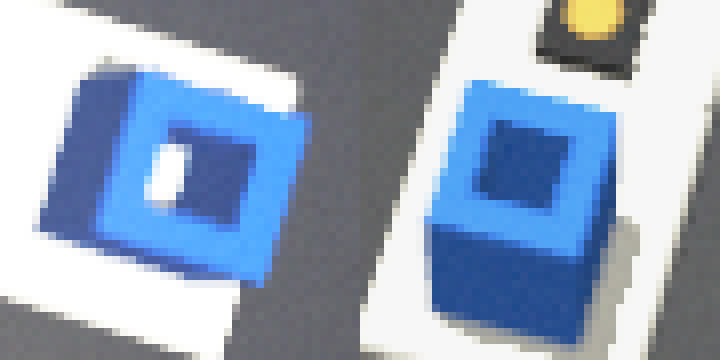

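The well centre sits in the middle of the rim in both crops, at about (0.497,-0.3655). That agrees with the earlier grasp position.

Request:
{"fn": "carry_out", "kwargs": {"targets": [[-0.1, -3.5, 0, 0, -1], [-0.1, -3.5, 0, 0, -1], [-0.1, -3.5, 0, 0, -1], [-0.1, -3.5, 0, 0, -1], [-0.1, -3.5, 0, 0, -1], [-0.1, -3.5, 0, 0, -1], [-0.1, -3.5, 0, 0, -1], [-0.1, -3.5, 0, 0, -1], [-0.1, -3.1, 0, 0, -1], [0, 0, 0, 0, -1], [0, 0, 0, 0, -1], [0, 0, 0, 0, -1]]}}

```text
t: 16.95
eef_pos: [0.4967, -0.3633, 0.1912]
tool_rot: [-0.001, -0.0, 1.0, 0.001]
contact_force: [-0.1, -0.1, -1.0]
gripper_width: 0.246
grasp_force: 39.4
```

Request:
{"fn": "carry_out", "kwargs": {"targets": [[0, -0.1, 1.5, 0, -1], [0, 0, 1.5, 0, -1], [0, 0, 1, 0, -1], [0, 0, 1, 0, -1], [0, 0, 1, 0, -1], [0, 0, 0, 0, -1]]}}

```text
t: 17.55
eef_pos: [0.4959, -0.3652, 0.1305]
tool_rot: [-0.001, 0.001, 1.0, 0.001]
contact_force: [-0.1, 0.3, -0.8]
gripper_width: 0.246
grasp_force: 39.4
```

Request:
{"fn": "carry_out", "kwargs": {"targets": [[0, 0, 1, 0, -1], [0, 0, 0.7, 0, -1], [0, 0, 0.3, 0, -1], [0, 0, 0.2, 0, -1], [0, 0, 0.1, 0, -1], [0, 0, 0, 0, -1]]}}

```text
t: 18.15
eef_pos: [0.4968, -0.366, 0.1094]
tool_rot: [0.0, 0.001, 1.0, -0.0]
contact_force: [0.1, -0.6, -0.2]
gripper_width: 0.245
grasp_force: 39.4
```

Inserted freely. I seat the collar, then open.

Request:
{"fn": "carry_out", "kwargs": {"targets": [[0, 0, 0.1, 0, -1], [0, 0, 0.1, 0, -1], [0, 0, 0, 0, -1], [0, 0, 0, 0, 0], [0, 0, 0, 0, 1], [0, 0, 0, 0, 1], [0, 0, 0, 0, 1], [0, 0, 0, 0, 1], [0, 0, 0, 0, 1], [0, 0, 0, 0, 1]]}}

```text
t: 19.15
eef_pos: [0.4967, -0.3659, 0.1073]
tool_rot: [-0.0, 0.001, 1.0, 0.0]
contact_force: [0.4, -0.0, -0.0]
gripper_width: 0.996
grasp_force: 0.0
```

Request:
{"fn": "carry_out", "kwargs": {"targets": [[0, 0, -1, 0, 1], [0, 0, -2, 0, 1], [0, 0, -3, 0, 1], [0, 0, -3, 0, 1], [0, 0, -3, 0, 1], [0, 3, 0, 0, 1], [0, 4, 0, 0, 1], [0, 4, 0, 0, 1], [0, 4, 0, 0, 1], [0, 0, 0, 0, 1]]}}

```text
t: 20.15
eef_pos: [0.4978, -0.2097, 0.2278]
tool_rot: [0.0, -0.004, 1.0, 0.002]
contact_force: [0.8, 1.7, -0.3]
gripper_width: 1.0
grasp_force: 0.0
```

```bash
python3 - <<'E'
from h import *
np.set_printoptions(precision=4,suppress=True)
o=bot.get_obs();print(o['eef_pos'],o['gripper_width'],o['contact_force'])
t=snap('top','t9');s=snap('side','s9')
for cam,im,roi in(('top',t,(530,250,555,275)),('side',s,(288,365,312,405))):
    c,r=blob(im,(4,130,100),(22,255,255),roi);print(cam,'orange',c,r)
    a=cv2.imread(f'pics/{cam[0]}0.png')[:,:,::-1];x0,y0,x1,y1=roi;print(np.abs(a[y0:y1,x0:x1].astype(int)-im[y0:y1,x0:x1]).mean())
dishes(t,'top',dict(white=(400,185,435,222),yellow=(320,188,352,220),red=(375,240,425,295),mark=(215,255,258,300)))
dishes(s,'side',dict(white=(332,305,362,332),yellow=(328,254,355,278)))
E
```

```text
[ 0.4978 -0.2097  0.2278] 0.9996373569354696 [ 0.7692  1.6753 -0.3241]Traceback (most recent call last):
  File "<stdin>", line 6, in <module>
  File "h.py", line 20, in blob
    c=max(cs,key=cv2.contourArea); h=cv2.convexHull(c)
ValueError: max() iterable argument is empty
```

Request:
{"fn": "carry_out", "kwargs": {"targets": [[0, 3.7, 0, 0, 1], [0, 3.7, 0, 0, 1], [0, 3.7, 0, 0, 1], [-0.3, 3.4, 0, 0, 1], [0, 0, 0, 0, 1], [0, 0, 0, 0, 1]]}}

```text
t: 20.85
eef_pos: [0.5004, -0.072, 0.2277]
tool_rot: [0.0, 0.001, 1.0, -0.0]
contact_force: [-0.8, -1.2, -0.9]
gripper_width: 0.997
grasp_force: 0.0
```

```bash
python3 - <<'E'
from h import *
np.set_printoptions(precision=4,suppress=True)
o=bot.get_obs();print(o['eef_pos'],o['gripper_width'],o['contact_force'])
t=snap('top','t9');s=snap('side','s9')
for cam,im,roi in(('top',t,(530,250,555,275)),('side',s,(288,365,312,405))):
  try:
    c,r=blob(im,(4,130,100),(22,255,255),roi);print(cam,'orange',c,r)
  except Exception as e: print(cam,'none')
dishes(t,'top',dict(white=(400,185,435,222),yellow=(320,188,352,220),mark=(215,255,258,300)))
dishes(s,'side',dict(white=(332,305,362,332),yellow=(328,254,355,278),red=(275,285,325,325)))
E
```

```text
[ 0.5004 -0.072   0.2277] 0.9966206071321408 [-0.7826 -1.215  -0.8992]
top orange [537.5521 260.7044] 8.52768611907959
side orange [299.8109 382.512 ] 10.511998176574707
white [417.4 203.1] 12.9 [ 0.6487 -0.1201] tag [ 0.6518 -0.1054] 0.015
yellow [335.8 203. ] 12.7 [0.6552 0.0803] tag [0.6538 0.0949] 0.0146
mark [236.2 278.3] 11.7 [0.4774 0.3306]
white [347.2 318.4] 10.7 [ 0.6487 -0.1227] tag [ 0.6532 -0.106 ] 0.0173
yellow [341.8 266.1] 9.8 [0.6555 0.0752] tag [0.6539 0.0963] 0.0212
red [295.2 306.6] 10.2 [ 0.5009 -0.0699] tag [ 0.4891 -0.0559] 0.0183
```

Wand hangs as it did at the start. Now grasping red.

Request:
{"fn": "carry_out", "kwargs": {"targets": [[0, 0.7, 3.5, 0, 1], [0, 0, 3.5, 0, 1], [0, 0, 3.5, 0, 1], [0, 0, 3.5, 0, 1], [0, 0, 3.5, 0, 1], [0, 0, 2.5, 0, 1], [0, 0, 1.5, 0, 1], [0, 0, 0, 0, 1], [0, 0, 0, 0, 1]], "force": 30}}

```text
t: 21.85
eef_pos: [0.5002, -0.0654, 0.0125]
tool_rot: [-0.0, 0.002, 1.0, -0.0]
contact_force: [0.7, 0.2, 1.0]
gripper_width: 1.001
grasp_force: 0.0
```

Request:
{"fn": "carry_out", "kwargs": {"targets": [[0, 0, 0.9, 0, 1], [0, 0, 0.5, 0, 1], [0, 0, 0, 0, 0.5], [0, 0, 0, 0, 0], [0, 0, 0, 0, -1], [0, 0, 0, 0, -1], [0, 0, 0, 0, -1], [0, 0, 0, 0, -1], [0, 0, 0, 0, -1]]}}

```text
t: 22.75
eef_pos: [0.5001, -0.0639, -0.0012]
tool_rot: [0.0, 0.001, 1.0, 0.0]
contact_force: [-1.6, 0.1, 6.1]
gripper_width: 0.688
grasp_force: 31.7
```

Request:
{"fn": "carry_out", "kwargs": {"targets": [[0, 0, -1, 0, -1], [0, 0, -3, 0, -1], [0, 0, -3, 0, -1], [0, 0, -3, 0, -1], [0.3, 4, 0, 0, -1], [0.3, 4, 0, 0, -1], [0.3, 4, 0, 0, -1], [0.3, 4, 0, 0, -1], [0.3, 4, 0, 0, -1], [0.3, 4, 0, 0, -1], [0.3, 4, 0, 0, -1]]}}

```text
t: 23.85
eef_pos: [0.4791, 0.2178, 0.0991]
tool_rot: [0.0, 0.001, 1.0, 0.0]
contact_force: [1.0, 0.4, 0.2]
gripper_width: 0.685
grasp_force: 32.5
```

Request:
{"fn": "carry_out", "kwargs": {"targets": [[0.1, 4, 0, 0, -1], [0.1, 4, 0, 0, -1], [0, 3.5, 0, 0, -1], [0, 0, 0, 0, -1], [0, 0, 0, 0, -1], [0, 0, 0, 0, -1]]}}

```text
t: 24.45
eef_pos: [0.4777, 0.3296, 0.0985]
tool_rot: [0.0, 0.001, 1.0, -0.0]
contact_force: [-0.4, -0.6, -0.1]
gripper_width: 0.684
grasp_force: 32.6
```

Request:
{"fn": "carry_out", "kwargs": {"targets": [[0, 0.1, 3, 0, -1], [0, 0, 3, 0, -1], [0, 0, 1.5, 0, -1], [0, 0, 0.7, 0, -1], [0, 0, 0.4, 0, -1], [0, 0, 0.3, 0, -1], [0, 0, 0, 0, -1]]}}

```text
t: 25.15
eef_pos: [0.4779, 0.3323, 0.0099]
tool_rot: [0.0, 0.001, 1.0, 0.0]
contact_force: [-0.9, 0.2, -0.0]
gripper_width: 0.684
grasp_force: 32.6
```

Request:
{"fn": "carry_out", "kwargs": {"targets": [[0, 0, 0.1, 0, -1], [0, 0, 0, 0, -1], [0, 0, 0, 0, 0.5], [0, 0, 0, 0, 0.7], [0, 0, 0, 0, 1], [0, 0, 0, 0, 1], [0, 0, 0, 0, 1], [0, 0, -1, 0, 1], [0, 0, -3, 0, 1], [0, 0, -3, 0, 1], [0, 0, -3, 0, 1], [0, 0, 0, 0, 1]]}}

```text
t: 26.35
eef_pos: [0.48, 0.3339, 0.1132]
tool_rot: [0.003, 0.001, 1.0, 0.003]
contact_force: [0.5, 0.0, -1.6]
gripper_width: 0.999
grasp_force: 0.0
```

Request:
{"fn": "carry_out", "kwargs": {"targets": [[-2, -2.8, 0, 0, 1], [-2, -2.8, 0, 0, 1], [-2, -2.8, 0, 0, 1], [-2, -2.8, 0, 0, 1], [-2, -2.8, 0, 0, 1], [-2, -2.8, 0, 0, 1], [-2, -2.8, 0, 0, 1], [-2, -2.8, 0, 0, 1], [-1.7, -2.7, 0, 0, 1], [0, 0, 0, 0, 1], [0, 0, 0, 0, 1]]}}

```text
t: 27.45
eef_pos: [0.654, 0.0799, 0.1079]
tool_rot: [-0.0, 0.002, 1.0, -0.0]
contact_force: [0.3, 0.2, 0.1]
gripper_width: 0.997
grasp_force: 0.0
```

```bash
python3 - <<'E'
from h import *
np.set_printoptions(precision=4,suppress=True)
o=bot.get_obs();print(o['eef_pos'],o['contact_force'])
t=snap('top','t10');s=snap('side','s10')
c,r=blob(t,(0,150,90),(8,255,255),(205,245,270,315));print(c,r,at('top',*c,.026))
c,r=blob(s,(0,150,90),(8,255,255),(255,195,310,235));print(c,r,at('side',*c,.026))
dishes(t,'top',dict(white=(400,185,435,222)))
dishes(s,'side',dict(white=(332,305,362,332),yellow=(328,254,355,278)))
E
```

```text
[0.654  0.0799 0.1079] [0.2961 0.1535 0.0771]
[234.2932 277.715 ] 12.44641399383545 [0.4789 0.3328 0.026 ]
[282.8766 211.1341] 8.262401580810547 [0.4798 0.3268 0.026 ]
white [417.4 203.3] 12.9 [ 0.6484 -0.1201] tag [ 0.6518 -0.1054] 0.0151
white [347.2 318.4] 10.7 [ 0.6487 -0.1227] tag [ 0.6532 -0.106 ] 0.0173
yellow [341.7 266.1] 9.8 [0.6553 0.075 ] tag [0.6564 0.0964] 0.0214
```

Request:
{"fn": "carry_out", "kwargs": {"targets": [[-0.1, 0, 3, 0, 1], [0, 0, 3, 0, 1], [0, 0, 2.5, 0, 1], [0, 0, 1.5, 0, 1], [0, 0, 0.9, 0, 1], [0, 0, 0, 0, 1], [0, 0, 0, 0, 1]]}}

```text
t: 28.25
eef_pos: [0.6559, 0.0813, 0.0002]
tool_rot: [0.001, 0.0, 1.0, 0.0]
contact_force: [-0.3, -0.1, 0.3]
gripper_width: 1.001
grasp_force: 0.0
```

Request:
{"fn": "carry_out", "kwargs": {"targets": [[0, 0, 0, 0, 0.5], [0, 0, 0, 0, 0], [0, 0, 0, 0, -1], [0, 0, 0, 0, -1], [0, 0, 0, 0, -1], [0, 0, 0, 0, -1], [0, 0, 0, 0, -1]]}}

```text
t: 28.95
eef_pos: [0.656, 0.081, 0.0008]
tool_rot: [0.001, 0.001, 1.0, 0.0]
contact_force: [-1.0, 0.2, 5.3]
gripper_width: 0.686
grasp_force: 31.4
```

Request:
{"fn": "carry_out", "kwargs": {"targets": [[0, 0, -1, 0, -1], [0, 0, -3, 0, -1], [0, 0, -3, 0, -1], [0, 0, -3, 0, -1], [2, 2.8, 0, 0, -1], [2, 2.8, 0, 0, -1], [2, 2.8, 0, 0, -1], [2, 2.8, 0, 0, -1], [2, 2.8, 0, 0, -1], [2, 2.8, 0, 0, -1]]}}

```text
t: 29.95
eef_pos: [0.5347, 0.2501, 0.1003]
tool_rot: [0.0, 0.001, 1.0, 0.0]
contact_force: [0.0, -0.5, -0.2]
gripper_width: 0.685
grasp_force: 32.5
```

Request:
{"fn": "carry_out", "kwargs": {"targets": [[2, 2.8, 0, 0, -1], [2, 2.8, 0, 0, -1], [1.8, 2.7, 0, 0, -1], [0, 0, 0, 0, -1], [0, 0, 0, 0, -1], [0, 0, 0, 0, -1]]}}

```text
t: 30.55
eef_pos: [0.4784, 0.331, 0.0998]
tool_rot: [0.0, 0.001, 1.0, -0.0]
contact_force: [0.5, -0.2, -0.3]
gripper_width: 0.681
grasp_force: 32.5
```

Descend to 0.027 (7.3 cm).

Request:
{"fn": "carry_out", "kwargs": {"targets": [[0, 0, 2.5, 0, -1], [0, 0, 2.5, 0, -1], [0, 0, 1, 0, -1], [0, 0, 0.7, 0, -1], [0, 0, 0.5, 0, -1], [0, 0, 0, 0, -1], [0, 0, 0, 0, -1]]}}

```text
t: 31.25
eef_pos: [0.478, 0.3324, 0.028]
tool_rot: [0.0, 0.001, 1.0, 0.0]
contact_force: [0.1, 0.1, 0.0]
gripper_width: 0.682
grasp_force: 32.6
```

Request:
{"fn": "carry_out", "kwargs": {"targets": [[0, 0, 0.1, 0, -1], [0, 0, 0.1, 0, -1], [0, 0, 0, 0, 0.5], [0, 0, 0, 0, 0.7], [0, 0, 0, 0, 1], [0, 0, 0, 0, 1], [0, 0, 0, 0, 1], [0, 0, -1, 0, 1], [0, 0, -3, 0, 1], [0, 0, -3, 0, 1], [0, 0, -2, 0, 1], [0, 0, 0, 0, 1]]}}

```text
t: 32.45
eef_pos: [0.4794, 0.3334, 0.1191]
tool_rot: [0.002, 0.001, 1.0, 0.002]
contact_force: [-0.8, 0.2, -0.2]
gripper_width: 1.001
grasp_force: 0.0
```

Request:
{"fn": "carry_out", "kwargs": {"targets": [[-1.4, -3.8, 0, 0, 1], [-1.4, -3.8, 0, 0, 1], [-1.4, -3.8, 0, 0, 1], [-1.4, -3.8, 0, 0, 1], [-1.4, -3.8, 0, 0, 1], [-1.4, -3.8, 0, 0, 1], [-1.4, -3.8, 0, 0, 1], [-1.4, -3.8, 0, 0, 1], [-1.4, -3.8, 0, 0, 1], [-1.4, -3.8, 0, 0, 1], [-1.5, -3.6, 0, 0, 1], [-1.5, -3.6, 0, 0, 1]]}}

```text
t: 33.65
eef_pos: [0.6469, -0.1216, 0.1148]
tool_rot: [-0.0, 0.001, 1.0, 0.0]
contact_force: [-0.0, -0.3, -0.3]
gripper_width: 1.0
grasp_force: 0.0
```

Request:
{"fn": "carry_out", "kwargs": {"targets": [[0, 0, 0, 0, 1], [0, 0, 0, 0, 1]]}}

```text
t: 33.85
eef_pos: [0.6464, -0.1212, 0.1146]
tool_rot: [-0.001, 0.002, 1.0, -0.0]
contact_force: [-0.4, 0.6, 0.9]
gripper_width: 0.996
grasp_force: 0.0
```

```bash
python3 - <<'E'
from h import *
np.set_printoptions(precision=4,suppress=True)
o=bot.get_obs();print(o['eef_pos'])
t=snap('top','t11');s=snap('side','s11')
c,r=blob(t,(20,120,90),(35,255,255),(205,245,270,315));print(c,r,at('top',*c,.042))
c,r=blob(s,(20,120,90),(35,255,255),(255,185,310,235));print(c,r,at('side',*c,.042))
dishes(s,'side',dict(white=(332,305,362,332)))
E
```

```text
[ 0.6464 -0.1212  0.1146]
[233.1834 278.3309] 12.980854988098145 [0.4774 0.3332 0.042 ]
[282.302  207.4606] 8.747319221496582 [0.4785 0.3284 0.042 ]
white [346.6 318.5] 10.3 [ 0.6471 -0.1232] tag [ 0.6532 -0.1056] 0.0186
```

Request:
{"fn": "carry_out", "kwargs": {"targets": [[-0.2, 0.1, 3, 0, 1], [0, 0, 3, 0, 1], [0, 0, 3, 0, 1], [0, 0, 1.5, 0, 1], [0, 0, 1, 0, 1], [0, 0, 0, 0, 1], [0, 0, 0, 0, 1], [0, 0, 0, 0, 1]]}}

```text
t: 34.75
eef_pos: [0.6501, -0.1192, 0.0018]
tool_rot: [0.001, 0.001, 1.0, -0.0]
contact_force: [-0.0, -0.4, 0.5]
gripper_width: 1.004
grasp_force: 0.0
```

Request:
{"fn": "carry_out", "kwargs": {"targets": [[0, 0, 0, 0, 0.5], [0, 0, 0, 0, 0], [0, 0, 0, 0, -1], [0, 0, 0, 0, -1], [0, 0, 0, 0, -1], [0, 0, 0, 0, -1], [0, 0, 0, 0, -1]]}}

```text
t: 35.45
eef_pos: [0.6495, -0.1192, 0.0015]
tool_rot: [0.001, 0.001, 1.0, 0.0]
contact_force: [-2.5, 0.4, 5.7]
gripper_width: 0.687
grasp_force: 31.3
```

Request:
{"fn": "carry_out", "kwargs": {"targets": [[0, 0, -1, 0, -1], [0, 0, -3, 0, -1], [0, 0, -3, 0, -1], [0, 0, -3, 0, -1], [1.4, 3.8, 0, 0, -1], [1.4, 3.8, 0, 0, -1], [1.4, 3.8, 0, 0, -1], [1.4, 3.8, 0, 0, -1], [1.4, 3.8, 0, 0, -1], [1.4, 3.8, 0, 0, -1], [1.4, 3.8, 0, 0, -1], [1.4, 3.8, 0, 0, -1]]}}

```text
t: 36.65
eef_pos: [0.5367, 0.1865, 0.1011]
tool_rot: [0.0, 0.001, 1.0, 0.0]
contact_force: [-0.2, -0.7, -0.0]
gripper_width: 0.688
grasp_force: 32.6
```

Request:
{"fn": "carry_out", "kwargs": {"targets": [[1.4, 3.8, 0, 0, -1], [1.4, 3.8, 0, 0, -1], [1.5, 3.5, 0, 0, -1], [1.5, 3.5, 0, 0, -1], [0, 0, 0, 0, -1], [0, 0, 0, 0, -1], [0, 0, 0, 0, -1]]}}

```text
t: 37.35
eef_pos: [0.4802, 0.3298, 0.1007]
tool_rot: [0.0, 0.001, 1.0, -0.0]
contact_force: [-0.6, -1.0, -0.5]
gripper_width: 0.686
grasp_force: 32.6
```

Nudge x by -2 mm and y by +1 mm, then descend 5.6 cm.

Request:
{"fn": "carry_out", "kwargs": {"targets": [[0.2, 0.1, 2, 0, -1], [0, 0, 2, 0, -1], [0, 0, 0.8, 0, -1], [0, 0, 0.5, 0, -1], [0, 0, 0.3, 0, -1], [0, 0, 0, 0, -1], [0, 0, 0, 0, -1]]}}

```text
t: 38.05
eef_pos: [0.478, 0.3323, 0.0449]
tool_rot: [0.0, 0.001, 1.0, 0.0]
contact_force: [-1.0, -0.1, -0.4]
gripper_width: 0.683
grasp_force: 32.6
```

Request:
{"fn": "carry_out", "kwargs": {"targets": [[0, 0, 0.1, 0, -1], [0, 0, 0.1, 0, -1], [0, 0, 0, 0, 0.5], [0, 0, 0, 0, 0.7], [0, 0, 0, 0, 1], [0, 0, 0, 0, 1], [0, 0, 0, 0, 1], [0, 0, -1, 0, 1], [0, 0, -3, 0, 1], [0, 0, -3, 0, 1], [0, 0, -3, 0, 1], [0, 0, 0, 0, 1]]}}

```text
t: 39.25
eef_pos: [0.48, 0.3338, 0.1473]
tool_rot: [0.003, 0.001, 1.0, 0.003]
contact_force: [0.8, 0.1, -0.5]
gripper_width: 0.996
grasp_force: 0.0
```

Request:
{"fn": "carry_out", "kwargs": {"targets": [[-2, -4, 0, 0, 1], [-2, -4, 0, 0, 1], [-2, -4, 0, 0, 1], [-2, -4, 0, 0, 1], [-2, -4, 0, 0, 1], [-2, -4, 0, 0, 1], [0, 0, 0, 0, 1], [0, 0, 0, 0, 1], [0, 0, 0, 0, 1]]}}

```text
t: 40.15
eef_pos: [0.5965, 0.0935, 0.142]
tool_rot: [-0.0, -0.0, 1.0, 0.0]
contact_force: [0.5, 0.4, -0.8]
gripper_width: 1.0
grasp_force: 0.0
```

```bash
python3 - <<'E'
from h import *
np.set_printoptions(precision=4,suppress=True)
o=bot.get_obs();print(o['eef_pos'],o['t'])
t=snap('top','t12');s=snap('side','s12')
c,r=blob(t,(0,0,150),(180,60,255),(205,245,260,315));print(c,r,at('top',*c,.058))
for n,lo,hi,z in(('white',(0,0,150),(180,60,255),.058),('yel',(20,120,90),(35,255,255),.042),('red',(0,150,90),(8,255,255),.026)):
    c,r=blob(s,lo,hi,(255,185,310,235));print(n,c,r,at('side',*c,z))
print(blob(s,(4,130,100),(22,255,255),(288,365,312,405)),blob(t,(4,130,100),(22,255,255),(530,250,555,275)))
a=cv2.resize(t[230:320,190:290],None,fx=4,fy=4);b=cv2.resize(s[170:260,240:340],None,fx=4,fy=4)
cv2.imwrite('pics/12.png',np.hstack([a,b])[:,:,::-1])
E
```

```text
[0.5965 0.0935 0.142 ] 40.15
[233.1305 278.5324] 41.048851013183594 [0.4769 0.331  0.058 ]
white [281.9888 203.8365] 9.408211708068848 [0.478  0.3295 0.058 ]
yel [282.145  211.2341] 8.01570987701416 [0.4772 0.3099 0.042 ]
red [282.9895 215.3439] 7.071167945861816 [0.4794 0.3061 0.026 ]
(array([299.8249, 382.5042]), 10.511998176574707) (array([537.7119, 260.7636]), 8.446854591369629)
```

View pics/12.png

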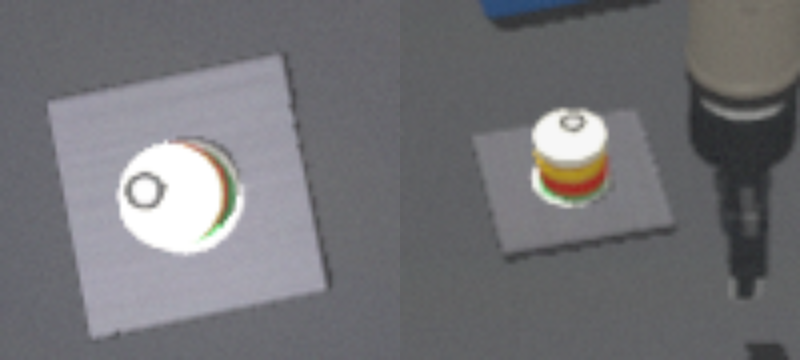

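The pile is straight: the white dish is on top, centred near (232,279) in the top picture, with yellow and red aligned beneath it on the mark. The robot is clear of everything.

```bash
python3 -c "
from h import *
print(at('top',232.3,279.0,.058)); print(bot.hand_in())"
```

```text
[0.47581546 0.33300259 0.058     ]
the job is handed in; nothing more can be done
None
```

The job is handed in, though the hand-in call returned no verdict: the reference contact and the white, yellow and red tags were touched in order (no blue dish was there), the wand was hung back in its holder, and the three dishes were stacked on the mark, each measured within about 3 mm of its centre.

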